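Uncover a leak tester's port and seat the reference plug

TASK

Free the blue bayonet cover of the tilted leak tester: press it down, twist it a quarter turn anticlockwise and lift it off, then set it down flat, right way up, inside the white tray. Then take the tapered plug from its grey rest and seat it fully home in the open brass cup of the port, squarely, and let go. Let go of neither part until it is down, and leave the pen pot, jar and snips where they are.

Things in the scene. Friction and masses are not known exactly. Their poses are not given: they have to be found in the camera images.
- tester: Off-white instrument case, 220 wide (y), 170 deep, 55 thick, fixed, propped at the back so that its top panel slopes 26 degrees, facing up and to its own -x side, which looks to the robot's left, more or less. Origin on the bench below the centre of the port; z up. Its panel is 87 above the bench at the port.
- port: Aluminium bayonet ring on the panel, fixed: outside diameter 94, inside 84, 41 high. Origin on the panel on the ring's axis; z is that axis, leaning 26 degrees from vertical towards the tester's -x. Two lips at its top, inner radius 34, hold the cover's lugs. Marks on the panel show the lugs' places: red locked, green free (90 degrees anticlockwise seen from above).
- cover: Blue cover, loose, 90 g: disc diameter 64, 8 thick; two lugs at the underside along x, 80 over the tips, 16 wide, 6 thick; grip bar on top, 50 long (x), 14 wide (y), from 8 to 36 above the underside, white line on it. Origin: centre of the underside, z up. It starts locked, its origin on the port's axis 30 above the panel, its x 45 degrees clockwise from the port's x.
- seat (a joint): Travel in m along the port axis of the sprung brass cup that pushes the cover outwards: 0 with the cover locked, -0.005 fully out (cover off), up to +0.008 pushed right in. Spring about 4 N at -0.005, 6.5 N at 0, 10.5 N at 0.008.
- lug_tip (a point): End of the cover's lug on its +x side, 40 from the cover's axis, 3 above its underside. Locked, the lugs sit in notches 4 deep: push the cover 5 to 7 along the axis (8 is the bottom stop), keep it down and turn it anticlockwise seen from above. The lugs are clear of the lips from 65 degrees; a stop is met at 93 or so. Then it pulls off along the axis.
- seat_mouth (a point): Centre of the mouth of the sprung brass cup inside the port, 30 above the panel with the cover locked, 35 with it off. The cup is a taper 22 deep, inside radius 19.8 at the mouth and 13.0 at its open lower end, rim 4 wide; its axis is the port's.
- tray: White open tray, fixed, 170 (x) by 150 (y) outside, walls 4 thick and 14 high, floor 4 thick. Origin: centre of its underside on the bench.
- rest: Grey block, fixed, 90 x 90 and 34 high, with a 42 mm hole through its middle in which the plug hangs by its collar. Origin: centre of its underside.
- plug: Tapered reference plug, loose, about 120 g: steel cone, radius 13.0 at its lower end growing to 20.4 at 24 up; steel collar of radius 27 from 24 to 30; red round stem of diameter 18 from 30 to 70. Origin: centre of its lower end; z up the stem. It starts upright in the rest, its origin 10 above the bench.
- plug_gauge (a point): Point on the plug's axis 22 above its lower end: it meets seat_mouth when the plug is fully home (collar 2 above the cup's rim).
- pen_pot: Cardboard-brown pen pot with three markers, loose, diameter 68, 137 high with the pens. Leave alone.
- sample_jar: Amber jar with white cap, loose, diameter 56, 100 high. Leave alone.
- snips: Thread snips with black handle loops, loose, lying flat, about 120 long and 12 high. Leave alone.

How it is judged:
By the outcome, as a careful person would: the job done as asked, in the order asked, and still so for the second after the job is handed in, with the robot touching nothing.
It also fails if it takes over 66 s, if anything falls off the work surface, if the arm or the gripper's body presses on something with over 40 N, if the wrist force passes 120 N, or if a joint passes its speed limit or range.

ROBOT

A 6-joint arm with a two-finger parallel gripper is mounted at the origin on the work surface. World frame = base frame: x ahead of the robot, y to its left, z up, the work surface at z = 0. Lengths are in mm, angles in rad, forces in N, time in s.
With the tool pointing down it reaches from about 300 to 775 mm from the base axis. Payload 14.6 kg.
Tool frame: the origin (TCP) lies between the finger pads; the fingertips stand 17 mm ahead of it and the grasp point (between the pads) lies 2 mm behind it (manip.tip_reach is the distance from the TCP to the fingertips, in mm); z points along the fingers, y is the line along which they close (so a half turn about z gives the same grasp; the last joint's range is limited). The gripper opens to 94 mm and grips with 3 to 60 N. Pads are 16 mm wide; open, the fingers measure 119 mm over their backs; the gripper's body (75 mm by 177 mm) begins 78 mm behind the grasp point.
Start: joints at [-1.258, 0.3, 1.521, -0, 1.321, -0.067], TCP at [203.897, -510.799, 222.446] pointing down, gripper open.
Joint ranges: [-3.03, 3.03], [-0.79, 2.21], [0.23, 2.52], [-1.04, 4.18], [0, 3.07], [-2.55, 2.55]. Speed limits (rad/s): [2.22, 2.22, 2.57, 3.14, 3.14, 3.14].

INTERFACE

Orientations are given as [roll, pitch, yaw] about the fixed x, y, z axes, in that order (R = Rz(yaw) Ry(pitch) Rx(roll)).
In Python, from cell import manip, viewer gives the robot as it stands.
- The arm moves only by the tool apply_moves, never from a script. Its argument "moves" is a list of rows, each a list of 3 entries, a list of its own where there are three numbers: the shift along the tool's x, y, z each as a share of 0.25 m, from -1 to 1, then the turn, a rotation vector about the tool's x, y, z each as a share of pi rad, from -1 to 1, then the closure, from 0 (fully open) to 1 (shut). In form: [[[dx, dy, dz], [wx, wy, wz], grip], ...]. A call has 1 to 12 rows; each row is the pose to reach, as a shift and turn from the pose commanded when the call began, along the tool's axes at that moment, turning the shorter way round; what a row does not reach only later rows make up. A row lasts 1/12 s, in which the tool goes at most 41.7 mm and 7.16 degrees, less where a joint would pass 70% of its speed; a pose out of reach is approached as far as the arm can. A call with a number of a shift or a turn outside -1 to 1 is refused whole. A call with a gripper value outside its range is refused whole. The fingers move at their own pace and stop on an object; "squeeze" is the grip in N (left out, the last holds). Time passes only in rows, so rows that repeat a pose let the fingers close. It gives the time, the measured TCP pose, the force, the opening and the grip force at its end, in the units of the state.
- manip.read_state(): the state, without advancing time (a new reading comes with each control period).
- viewer.camera(name): name is "scene" or "side" or "wrist"; returns the picture (420x560x3 uint8, blue, green, red); there is no depth.
- viewer.camera_info(name): a dict with "camera_matrix" (3x3 intrinsics, pixels), "k1" (the pictures are not rectified: a ray, as slopes to the right and down, at radius r is drawn at 1 + k1 r^2 times it, then the intrinsics apply), "R" (3x3) and "t" (3): a world point X has camera coordinates R X + t. Camera axes: x right, y down, z forward; pixel columns grow to the right and rows downward; lengths in mm; the calibration is good to about 2 mm. A picture is of the moment at which its call begins: read the wrist's pose just before it. camera_info takes no time and is no camera call; for the wrist camera it gives the pose at the moment of the call.
- manip.sign_off(): hands the job in; it is judged then, once.
The state is a dict: "clock": time; "joints": joint angles; "qd": joint speeds; "effort": joint torques, N m; "eef_pos": TCP position; "eef_rot": TCP orientation; "wrist_force": force on the tool from outside, world axes, zero at the start; "moment": the same for the moment, N m; "finger_gap": finger opening in mm; "finger_force": force on a finger pad.
Only numpy, scipy, OpenCV 4.12 (cv2) and the standard library are available. Lean on these libraries where they do the work, as an engineer would, in place of code of your own. Each camera call takes 0.05 s, during which the arm holds its last target. There are 200 camera calls.

## Working session

There is one attempt and no reset: what is moved stays moved. The work goes in short steps, Python scripts to look and compute and a tool call to move; the robot and the scene stay as the last step left them, time stands still between calls to the robot, and variables do not carry over. Pictures are saved under pics/ and viewed, at most 10 in all, crops included, and the job is handed in when it is done.

Besides the shell and the picture viewer there is one more tool, called after "Request:" by a JSON object that holds its "api" and its "payload". apply_moves: Moves the arm, as the interface text tells. Shift numbers are shares of 0.25 m and turn numbers shares of pi rad, none past 1 either way. Its arguments: {"type":"object","properties":{"moves":{"type":"array"},"squeeze":{"type":"number"}},"required":["moves"]}

```bash
ls; mkdir -p pics
python3 - <<'E'
from cell import manip, viewer
import cv2,numpy as np
print(manip.read_state())
a=viewer.camera("scene");b=viewer.camera("side")
cv2.imwrite("pics/scene0.png",a);cv2.imwrite("pics/side0.png",b)
for n in("scene","side","wrist"):
    print(n,viewer.camera_info(n))
E
```

```text
pics
{'clock': 0.0, 'joints': array([-1.25759669e+00,  3.00457213e-01,  1.52159495e+00, -1.26509796e-06,
        1.32067329e+00, -6.65712338e-02]), 'qd': array([-0.00053853,  0.00185034, -0.00025566,  0.00183513, -0.0025374 ,
        0.00015859]), 'effort': array([ 3.85137264e-04, -5.31808949e+01, -3.52735305e+01,  7.08678877e-02,
        2.44425447e-02, -1.12758078e-04]), 'eef_pos': array([ 203.82605971, -510.57652602,  221.88806516]), 'eef_rot': array([-3.14046229e+00, -7.41329669e-05,  3.79771141e-01]), 'wrist_force': array([-0.12064632,  0.72070459, -0.32538045]), 'moment': array([0.01384241, 0.00523968, 0.0628217 ]), 'finger_force': 0.0, 'finger_gap': 94.00556963157555}
scene {'camera_matrix': array([[523.85049916,   0.        , 275.02047621],
       [  0.        , 523.85049916, 207.79683169],
       [  0.        ,   0.        ,   1.        ]]), 'k1': -0.04272414289668514, 'R': array([[-0.43996158,  0.89801612, -0.0009214 ],
       [ 0.73727527,  0.36062427, -0.57129267],
       [-0.51269775, -0.25202615, -0.8207459 ]]), 't': array([ 249.90341098, -336.0983892 , 1366.27588927])}
side {'camera_matrix': array([[458.22049439,   0.        , 276.59512801],
       [  0.        , 458.22049439, 205.71569078],
       [  0.        ,   0.        ,   1.        ]]), 'k1': -0.11303598824312766, 'R': array([[-0.99497695, -0.09862508, -0.01714558],
       [-0.05738689,  0.70230111, -0.70956318],
       [ 0.08202208, -0.70501507, -0.70443319]]), 't': array([ 564.58903845,  119.74101394, 1182.25763331])}
wrist {'camera_matrix': array([[328.59502192,   0.        , 280.22254745],
       [  0.        , 328.59502192, 208.78700623],
       [  0.        ,   0.        ,   1.        ]]), 'k1': -0.07062024125158983, 'R': array([[ 0.37079967, -0.92871173, -0.00146082],
       [-0.90112456, -0.36016481,  0.24136245],
       [-0.22468227, -0.08818073, -0.97043394]]), 't': array([-548.7805156 ,  -25.72313361,  389.77474977])}
```

View pics/scene0.png

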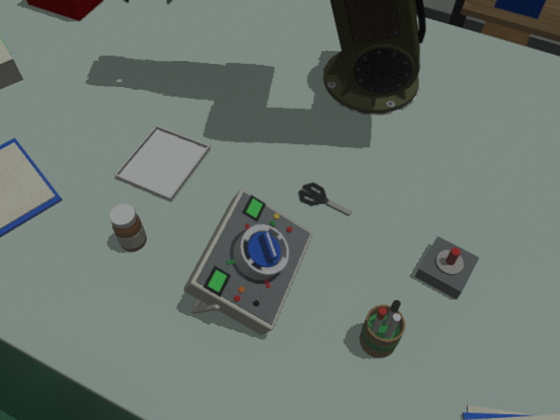

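View pics/side0.png

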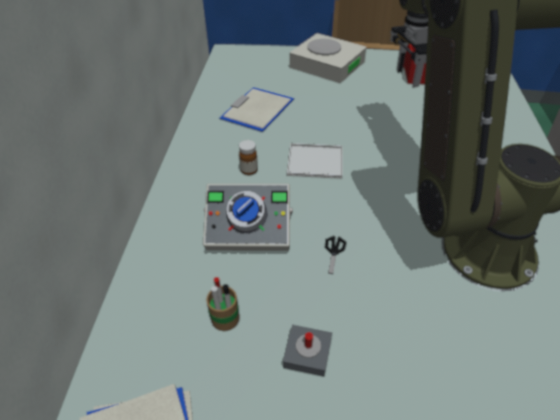

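Two wide views: tester with the blue cover at (265,250) scene / (246,209) side; tray at (163,163)/(315,160); rest with red stem at (452,256)/(309,340). Measure them now.

```bash
cat > h.py <<'E'
from cell import manip, viewer
import cv2,numpy as np
from scipy.spatial.transform import Rotation as Ro
np.set_printoptions(precision=4,suppress=True)
def ray(info,px):
    K=info["camera_matrix"];d=np.array([info["k1"],0,0,0,0.])
    n=cv2.undistortPoints(np.array(px,float).reshape(-1,1,2),K,d).reshape(-1,2)
    R,t=info["R"],info["t"]
    D=np.c_[n,np.ones(len(n))]@R; D/=np.linalg.norm(D,axis=1)[:,None]
    return -R.T@t,D
def plane(info,px,z):
    o,D=ray(info,px); return o+D*((z-o[2])/D[:,2])[:,None]
def onplane(info,px,p,n):
    o,D=ray(info,px); return o+D*(((p-o)@n)/(D@n))[:,None]
def tri(i1,p1,i2,p2):
    o1,D1=ray(i1,p1);o2,D2=ray(i2,p2);out=[]
    for a,b in zip(D1,D2):
        s=np.linalg.lstsq(np.c_[a,-b],o2-o1,rcond=None)[0]
        q1=o1+a*s[0];q2=o2+b*s[1];out.append(np.r_[(q1+q2)/2,np.linalg.norm(q1-q2)])
    return np.array(out)
def project(info,X):
    rv,_=cv2.Rodrigues(info["R"])
    return cv2.projectPoints(np.array(X,float).reshape(-1,1,3),rv,info["t"],info["camera_matrix"],np.array([info["k1"],0,0,0,0.]))[0].reshape(-1,2)
def blobs(mask,amin=20):
    n,l,s,c=cv2.connectedComponentsWithStats(mask.astype(np.uint8))
    return [(s[i],c[i],(l==i).astype(np.uint8)) for i in range(1,n) if s[i][4]>=amin]
E
python3 - <<'E'
from h import *
S=cv2.imread("pics/scene0.png");B=cv2.imread("pics/side0.png")
for n,im in(("scene",S),("side",B)):
    h=cv2.cvtColor(im,cv2.COLOR_BGR2HSV);H,s,v=[h[...,i].astype(int) for i in range(3)]
    print(n)
    for nm,m in(("blue",(H>100)&(H<125)&(s>140)&(v>90)),("red",((H<6)|(H>174))&(s>150)&(v>90)),("green",(H>50)&(H<70)&(s>150)&(v>110)),("dark",(s<60)&(v<105)&(v>50)),("white",(s<25)&(v>140))):
        for st,c,mm in blobs(m,12):
            if st[4]<6000: print(nm,st,c.round(1))
c1=cv2.resize(S[180:340,175:325],None,fx=2.6,fy=2.6,interpolation=cv2.INTER_CUBIC)
c2=cv2.resize(B[175:260,195:300],None,fx=3.7,fy=3.7,interpolation=cv2.INTER_CUBIC)
o=np.zeros((590,790,3),np.uint8);o[:c1.shape[0],:c1.shape[1]]=c1;o[:c2.shape[0],398:398+c2.shape[1]]=c2[:,:392]
c3=cv2.resize(S[230:305,410:485],None,fx=2.2,fy=2.2);o[420:420+c3.shape[0],:c3.shape[1]]=c3
c4=cv2.resize(B[320:380,275:340],None,fx=2.6,fy=2.6);o[420:420+c4.shape[0],200:200+c4.shape[1]]=c4
c5=cv2.resize(S[120:205,110:215],None,fx=2,fy=2);o[420:590,400:610]=c5
c6=cv2.resize(B[135:185,280:350],None,fx=2.4,fy=2.4);o[420:540,615:783]=c6
cv2.imwrite("pics/comp.png",o)
E
```

```text
scene
blue [  0 139  61  97 536] [ 28.9 196.2]
blue [248 232  33  35 577] [262.2 249.4]
blue [464 413  58   6 201] [484.3 415.5]
red [246 224   3   5  13] [246.8 226. ]
red [287 227   5   5  16] [289.1 228.9]
red [451 248   9   7  47] [455.3 251.1]
red [266 283   4   5  12] [267.3 284.7]
red [234 296   6   5  23] [236.8 297.9]
red [379 307   8   8  48] [382.5 310.6]
green [247 199  15  18 156] [254.1 207.6]
green [209 271  17  20 204] [217.  280.6]
dark [ 17   0  61  21 259] [43.8 11. ]
dark [84  0 20 18 20] [93.5  8.4]
dark [167   0   5   4  17] [168.7   1.3]
dark [423   0  33  14 339] [439.9   5.1]
dark [416  15   3  15  29] [417.2  21.4]
dark [425  17   2  17  18] [425.1  24.6]
dark [466  16  19   8  68] [475.   19.2]
dark [529  34  31  11 106] [544.2  38.9]
dark [522  45  38  12  43] [540.6  50.1]
dark [  0  59  23  30 461] [ 8.9 73.7]
dark [327  82   9   6  45] [331.1  84.4]
dark [385 100  11   9  57] [389.9 103.5]
dark [117 127  90  48 217] [158.8 144.5]
dark [115 147  95  55 343] [164.9 181.7]
dark [298 182  53  34 181] [321.2 199.6]
dark [311 187  10   7  31] [315.8 190. ]
da
[... 3903 characters left out ...]
 1  15  15] [258. 163.]
white [287 176   9   2  13] [291.6 176.3]
white [297 177  17   2  24] [306.4 177.3]
white [316 178  17   2  20] [325.  178.2]
white [201 182  93  69 960] [248.8 210.4]
white [227 191  37  36 323] [244.5 207.2]
white [327 256  11  21 125] [331.8 265.8]
white [533 273   6   8  17] [535.2 276.2]
white [204 275  20  33 105] [211.9 287.7]
white [471 283  32  10  70] [487.1 288.1]
white [504 282  28  11  45] [518.7 288. ]
white [229 285  10  17  33] [235.  291.5]
white [288 322  13   6  23] [293.9 323.8]
white [298 338  21  17 155] [308.8 347.9]
white [230 373   4   9  14] [231.8 376.4]
white [  78  383  106   37 2177] [142.3 406.6]
white [184 387  12  33 221] [189.2 403.1]
```

View pics/comp.png

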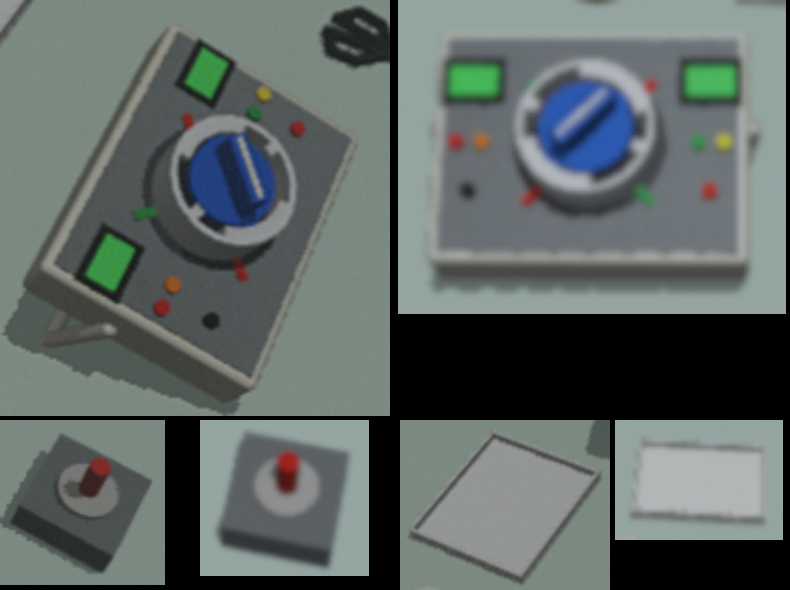

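Run:
```python
from h import *
a=viewer.camera_info("scene");b=viewer.camera_info("side")
P=tri(a,[(242.7,190.8),(311.5,233.8),(271.9,327.7),(192.3,283.1)],b,[(288.2,185),(289.3,244.5),(204.5,245.3),(208,184.7)])
print("panel A B C D\n",P); Q=P[:,:3]
for i in range(4): print(np.linalg.norm(Q[i]-Q[(i+1)%4]))
n=np.linalg.svd(Q-Q.mean(0))[2][2]; n*=np.sign(n[2]); print("n",n,np.degrees(np.arccos(n[2])), "c",Q.mean(0))
y=(Q[3]-Q[0])+(Q[2]-Q[1]); print("y yaw",np.degrees(np.arctan2(y[1],y[0])))
x=(Q[1]-Q[0])+(Q[2]-Q[3]); print("-x yaw",np.degrees(np.arctan2(x[1],x[0])))
print("cover blue",tri(a,[(262.2,249.4)],b,[(245.7,209.5)]))
# white line ends on bar: comp scene (234,138),(260,198); side (609,89),(558,136)
s=lambda p:(p[0]/2.6+175,p[1]/2.6+180); d=lambda p:((p[0]-398)/3.7+195,p[1]/3.7+175)
print("line",tri(a,[s((234,138)),s((260,198))],b,[d((609,89)),d((558,136))]))
print("ring top c",tri(a,[s((233,180))],b,[d((587,125))]))
print("stem top",tri(a,[(455.9,250.5)],b,[(308.5,334.6)]),plane(a,[(455.9,250.5)],80),plane(b,[(308.5,334.6)],80))
T=plane(a,[(156.5,127.5),(210,146.5),(170.5,200),(115.5,176)],14);print("tray",T,T.mean(0),[np.linalg.norm(T[i]-T[(i+1)%4]) for i in range(4)])
print("tray side c",plane(b,[(315.3,159.2)],4))
T=plane(a,[(437.3,237.3),(478.6,257.7),(457.3,291.8-3),(418.2,270)],34);print("rest",T,T.mean(0))
print("collar", plane(a,[(89/2.2+410,(490-420)/2.2+230)],40),plane(b,[(308.8,347.9)],40))
```

```text
panel A B C D
 [[543.3064 -81.5844 119.811    1.2991]
 [529.8519  61.3714  47.2499   4.1209]
 [741.9375  79.1556  46.1729   0.3796]
 [754.9051 -66.9556 118.7083   1.9252]]
160.88039389313067
212.83265344150158
163.63991582306227
212.1066210678821
n [-0.0295  0.4462  0.8944] 26.56388514028501 c [642.5002  -2.0032  82.9855]
y yaw 4.374759511487135
-x yaw 95.22257753183766
cover blue [[641.7029  10.794  114.8489   1.2437]]
line [[625.4005   8.2444 148.0875   2.3677]
 [654.4928  42.3757 136.8311   0.5642]]
ring top c [[640.8109  14.806  119.9046   1.7265]]
stem top [[467.8295 328.1331  82.8866   0.3602]] [[465.9805 328.543   80.    ]] [[467.7    326.3439  80.    ]]
tray [[ 400.6627 -397.8236   14.    ]
 [ 396.9022 -251.9294   14.    ]
 [ 566.9133 -251.4667   14.    ]
 [ 565.1503 -398.219    14.    ]] [ 482.4071 -324.8597   14.    ] [np.float64(145.94259011333696), np.float64(170.01173857709455), np.float64(146.7628583361136), np.float64(164.4880854083143)]
tray side c [[ 476.9709 -338.5351    4.    ]]
rest [[420.2693 291.2431  34.    ]
 [430.2903 378.1286  34.    ]
 [514.9265 357.7883  34.    ]
 [508.7213 278.7463  34.    ]] [468.5518 326.4766  34.    ]
collar [[467.6692 329.7555  40.    ]] [[465.1972 335.2648  40.    ]]
```

```bash
cat >> h.py <<'E'
def axis(yaw): # tester x azimuth (deg) -> port R (cols x,y,z)
    return (Ro.from_euler('z',yaw,degrees=True)*Ro.from_euler('y',-26,degrees=True)).as_matrix()
def toolR(z,xdir): # tool z axis along z, x axis near xdir
    z=z/np.linalg.norm(z);x=xdir-z*(xdir@z);x/=np.linalg.norm(x)
    return np.c_[x,np.cross(z,x),z]
def step(p,R,st=None):
    st=st or manip.read_state()
    R0=Ro.from_euler('xyz',st["eef_rot"]).as_matrix()
    d=R0.T@(np.array(p)-st["eef_pos"]); w=Ro.from_matrix(R0.T@R).as_rotvec()
    print("shift/250",(d/250).round(4),"turn/pi",(w/np.pi).round(4),"mm",d.round(1),"deg",np.degrees(w).round(2))
E
python3 - <<'E'
from h import *
st=manip.read_state();R0=Ro.from_euler('xyz',st["eef_rot"]).as_matrix()
i=viewer.camera_info("wrist");C=-i["R"].T@i["t"]
print("cam in tool",R0.T@(C-st["eef_pos"]),"\n",R0.T@i["R"].T)
PR=axis(-85.4);print(PR)
cx=(PR[:,0]-PR[:,1])/2**.5; print("cover x",cx)
p0=np.array([642,-3,87.])
step(p0+PR[:,2]*200,toolR(-PR[:,2],-cx))
a=viewer.camera_info("scene");print("jar",plane(a,[(123,214)],100),"pot",plane(a,[(395,305)],130))
E
```

```text
cam in tool [  69.1588   -0.618  -161.6942] 
 [[ 0.0001 -0.9704 -0.2414]
 [ 1.      0.0002 -0.0004]
 [ 0.0004 -0.2414  0.9704]]
[[ 0.0721  0.9968 -0.0352]
 [-0.8959  0.0802  0.437 ]
 [ 0.4384  0.      0.8988]]
cover x [-0.6539 -0.6902  0.31  ]
shift/250 [ 2.484  -1.5713 -0.1774] turn/pi [-0.1252 -0.0754 -0.152 ] mm [ 621.  -392.8  -44.4] deg [-22.54 -13.57 -27.35]
jar [[ 681.3843 -269.5942  100.    ]] pot [[647.3661 259.7396 130.    ]]
```

Request:
{"api": "apply_moves", "payload": {"moves": [[[0.83, -0.525, -0.06], [0, 0, 0], 0], [[0.83, -0.525, -0.06], [0, 0, 0], 0], [[0.83, -0.525, -0.06], [0, 0, 0], 0], [[0.83, -0.525, -0.06], [0, 0, 0], 0], [[0.83, -0.525, -0.06], [0, 0, 0], 0], [[0.83, -0.525, -0.06], [0, 0, 0], 0], [[0.83, -0.525, -0.06], [0, 0, 0], 0]]}}

```text
clock: 0.68
eef_pos: [350.6, -307.9, 237.9]
eef_rot: [3.142, -0.001, 0.384]
wrist_force: [-0.6, -0.2, 0.4]
finger_gap: 93.8
finger_force: 0.0
```

Request:
{"api": "apply_moves", "payload": {"moves": [[[0.83, -0.525, -0.06], [0, 0, 0], 0], [[0.83, -0.525, -0.06], [0, 0, 0], 0], [[0.83, -0.525, -0.06], [0, 0, 0], 0], [[0.83, -0.525, -0.06], [0, 0, 0], 0], [[0.83, -0.525, -0.06], [0, 0, 0], 0], [[0.83, -0.525, -0.06], [0, 0, 0], 0], [[0.83, -0.525, -0.06], [0, 0, 0], 0]]}}

```text
clock: 1.27
eef_pos: [494.3, -108.9, 252.4]
eef_rot: [-3.141, -0.001, 0.384]
wrist_force: [-0.4, -0.4, -0.6]
finger_gap: 93.8
finger_force: 0.0
```

Request:
{"api": "apply_moves", "payload": {"moves": [[[0.83, -0.525, -0.06], [-0.125, -0.075, -0.152], 0.5], [[0.83, -0.525, -0.06], [-0.125, -0.075, -0.152], 0.5], [[0.83, -0.525, -0.06], [-0.125, -0.075, -0.152], 0.5], [[0.83, -0.525, -0.06], [-0.125, -0.075, -0.152], 0.5], [[0.83, -0.525, -0.06], [-0.125, -0.075, -0.152], 0.5], [[0.83, -0.525, -0.06], [-0.125, -0.075, -0.152], 0.5], [[0.83, -0.525, -0.06], [-0.125, -0.075, -0.152], 0.5], [[0.83, -0.525, -0.06], [-0.125, -0.075, -0.152], 0.5], [[0.83, -0.525, -0.06], [-0.125, -0.075, -0.152], 0.5], [[0.83, -0.525, -0.06], [-0.125, -0.075, -0.152], 0.5]]}}

```text
clock: 2.1
eef_pos: [635.7, 84.1, 267.8]
eef_rot: [2.809, 0.314, 0.811]
wrist_force: [-0.1, -0.9, -0.7]
finger_gap: 47.0
finger_force: 0.0
```

Run:
```python
from h import *
import pickle
st=manip.read_state();i=viewer.camera_info("wrist");im=viewer.camera("wrist");cv2.imwrite("pics/w1.png",im)
pickle.dump((st,i),open("w1.pkl","wb"))
print(st)
PR=axis(-85.4);p0=np.array([642,-3,87.])
for h in (30,41,66): print(h,project(i,p0+PR[:,2]*h))
```

```text
{'clock': 2.1, 'joints': array([ 0.2456,  0.5322,  1.1511, -0.4469,  1.5412,  0.9849]), 'qd': array([-0.0045, -0.0103, -0.0011, -0.0001,  0.0024, -0.0001]), 'effort': array([  1.1142, -65.843 , -36.4637,  -1.0691,   0.1683,   0.0103]), 'eef_pos': array([635.7472,  84.1101, 267.8389]), 'eef_rot': array([2.8091, 0.314 , 0.8106]), 'wrist_force': array([-0.1303, -0.8533, -0.7296]), 'moment': array([ 0.1801, -0.0189, -0.0156]), 'finger_force': 0.0, 'finger_gap': 47.004756352429574}
30 [[280.2487 196.61  ]]
41 [[280.2441 198.8581]]
66 [[280.2327 204.554 ]]
```

View pics/w1.png

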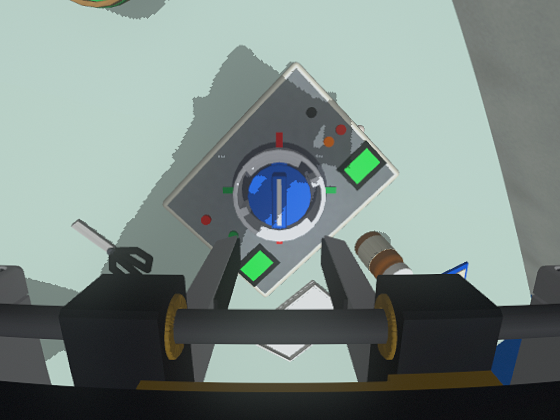

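Wrist view: port centred at about (280,195), bar's white line vertical at x≈280, red mark (279,140), green marks (228,189),(331,189). Refine from it.

Run:
```python
from h import *
import pickle
st,i=pickle.load(open("w1.pkl","rb"));im=cv2.imread("pics/w1.png")
h=cv2.cvtColor(im,cv2.COLOR_BGR2HSV);H,s,v=[h[...,k].astype(int) for k in range(3)]
PR=axis(-85.4);p0=np.array([642,-3,87.]);n=PR[:,2]
roi=np.zeros(H.shape,bool);roi[120:250,220:340]=1
def loc(px,hh): return (onplane(i,px,p0+n*hh,n)-p0)@PR
blue=blobs((H>100)&(H<125)&(s>120)&roi,300)
m=cv2.morphologyEx(np.clip(sum(b[2] for b in blue),0,1).astype(np.uint8),cv2.MORPH_CLOSE,np.ones((9,9)))
c=max(cv2.findContours(m,0,2)[0],key=cv2.contourArea);e=cv2.fitEllipse(cv2.convexHull(c));print("disc ell",e,loc([e[0]],38))
wl=roi&(s<70)&(v>130);wl[:,:270]=0;wl[:,290:]=0;wl[:170]=0;wl[232:]=0
for b in blobs(wl,30):
    ys,xs=np.nonzero(b[2]);print("line",b[0],b[1]);L=np.polyfit(ys,xs,1);y0,y1=ys.min(),ys.max()
    q=loc([(np.polyval(L,y0),y0-.5),(np.polyval(L,y1),y1+.5)],66);print(q,q.mean(0),np.degrees(np.arctan2(*(q[0]-q[1])[1::-1])),np.linalg.norm(q[1]-q[0]))
for nm,mm in(("red",((H<6)|(H>174))&(s>140)),("grn",(H>50)&(H<75)&(s>140))):
    for b in blobs(mm&roi,10): q=loc([b[1]],0)[0];print(nm,b[1],b[0][4],q,np.degrees(np.arctan2(q[1],q[0])),np.hypot(*q[:2]))
ringm=roi&(s<40)&(v>140);
ys,xs=np.nonzero(ringm);hull=cv2.convexHull(np.c_[xs,ys].astype(np.int32));e=cv2.fitEllipse(hull);print("ring",e,loc([e[0]],41))
# panel corners
print("corners",loc([(295,63),(165,203),(398,174)],0))
```

```text
disc ell ((278.9102783203125, 195.2368621826172), (62.182861328125, 64.91429138183594), 168.28842163085938) [[-3.1311  1.236  38.    ]]
line [277 179   5  47 193] [278.5855 201.943 ]
[[-18.2816  16.1721  66.    ]
 [ 13.2391 -15.4324  66.    ]] [-2.5213  0.3699 66.    ] 134.92393325938949 44.6362551760109
line [270 229  20   3  50] [279.7 230.2]
[[ 16.3858 -16.4739  66.    ]
 [ 17.909  -19.1534  66.    ]] [ 17.1474 -17.8136  66.    ] 119.61732773569626 3.0821922870008622
red [337.7931 129.069 ] 29 [-4.1688 92.1765  0.    ] 92.58952011290079 92.27072524365394
red [278.7333 139.6778] 90 [-41.2564  39.0697  -0.    ] 136.5593556398104 56.820147817002
red [279.  242.5] 10 [ 41.9974 -44.2434  -0.    ] -46.491814590026884 61.00214843448269
grn [227.3125 189.875 ] 48 [-43.2024 -40.9472  -0.    ] -136.5351793464019 59.5241303251122
grn [330.5 189.5] 60 [38.6284 41.1802  0.    ] 46.83133757657761 56.4620399423875
grn [232.3103 233.6552] 29 [ -4.0457 -74.8585  -0.    ] -93.093489065867 74.96778139671096
ring ((280.146240234375, 187.42147827148438), (130.98634338378906, 161.14422607421875), 172.34596252441406) [[-8.2685  8.1627 41.    ]]
corners [[ -84.8128  106.8239   -0.    ]
 [ -83.7137 -102.6053    0.    ]
 [  79.4432  106.9636   -0.    ]]
```

```bash
cat >> h.py <<'E'
PR=axis(-85.4);n=PR[:,2];P0=np.array([642,-3,87.])+PR@np.array([-2.5,.5,0])
CX=(PR[:,0]-PR[:,1])/2**.5
E
python3 - <<'E'
from h import *
step(P0+n*80,toolR(-n,-CX));step(P0+n*57,toolR(-n,-CX))
E
```

```text
shift/250 [ 0.0085 -0.0106  0.4842] turn/pi [ 0.     -0.0003 -0.0007] mm [  2.1  -2.6 121.1] deg [ 0.   -0.05 -0.13]
shift/250 [ 0.0085 -0.0106  0.5762] turn/pi [ 0.     -0.0003 -0.0007] mm [  2.1  -2.6 144.1] deg [ 0.   -0.05 -0.13]
```

Request:
{"api": "apply_moves", "payload": {"moves": [[[0.0085, -0.0105, 0.25], [0, 0, 0], 0.6], [[0.0085, -0.0105, 0.36], [0, 0, 0], 0.6], [[0.0085, -0.0105, 0.43], [0, 0, 0], 0.6], [[0.0085, -0.0105, 0.48], [0, 0, 0], 0.6], [[0.0085, -0.0105, 0.51], [0, 0, 0], 0.6], [[0.0085, -0.0105, 0.54], [0, 0, 0], 0.6], [[0.0085, -0.0105, 0.56], [0, 0, 0], 0.6], [[0.0085, -0.0105, 0.574], [0, 0, 0], 0.6], [[0.0085, -0.0105, 0.576], [0, 0, 0], 0.6], [[0.0085, -0.0105, 0.576], [0, 0, 0], 0.6]]}}

```text
clock: 2.98
eef_pos: [640.9, 26.0, 137.1]
eef_rot: [2.809, 0.314, 0.813]
wrist_force: [0.8, 0.7, 0.3]
finger_gap: 37.5
finger_force: 0.0
```

Run:
```python
from h import *
st=manip.read_state();print(st["wrist_force"],PR.T@(st["eef_pos"]-P0))
im=viewer.camera("wrist");cv2.imwrite("pics/w2.png",im)
```

```text
[0.7934 0.7329 0.2891] [-1.6476  0.6907 57.7534]
```

View pics/w2.png

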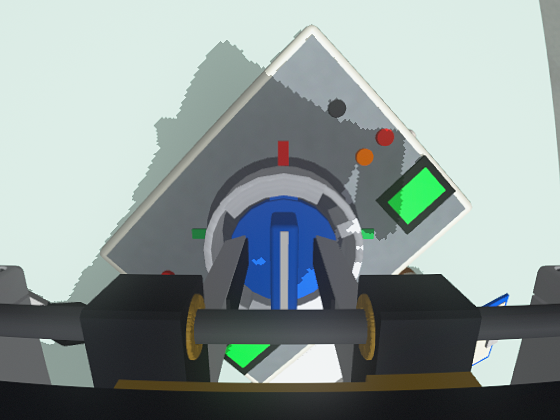

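Run:
```python
from h import *
st=manip.read_state();i=viewer.camera_info("wrist");im=cv2.imread("pics/w2.png")
h=cv2.cvtColor(im,cv2.COLOR_BGR2HSV);H,s,v=[h[...,k].astype(int) for k in range(3)]
def loc(px,hh): return (onplane(i,px,P0+n*hh,n)-P0)@PR
roi=np.zeros(H.shape,bool);roi[130:250,180:390]=1
for nm,mm in(("red",((H<6)|(H>174))&(s>120)),("grn",(H>50)&(H<75)&(s>120))):
    for b in blobs(mm&roi,20):
        c=cv2.minAreaRect(cv2.findContours(b[2],0,2)[0][0]);print(nm,c,loc([b[1]],0))
print("line end far/near",loc([(284,232)],66))
step(P0+n*57,toolR(-n,-CX))
```

```text
red ((382.5, 137.5), (15.0, 13.0), 90.0) [[ 0.6786 93.1665 -0.    ]]
red ((283.0, 153.0), (24.0, 10.0), 90.0) [[-38.658   38.9607   0.    ]]
grn ((198.5, 233.5), (9.0, 13.0), 90.0) [[-41.3284 -42.8274  -0.    ]]
grn ((367.5, 233.5), (9.0, 11.0), 90.0) [[43.3102 41.698  -0.    ]]
line end far/near [[-14.9747  15.2171  66.    ]]
shift/250 [-0.0068  0.0026  0.0034] turn/pi [ 0.0004 -0.0005 -0.0001] mm [-1.7  0.7  0.9] deg [ 0.06 -0.09 -0.02]
```

Request:
{"api": "apply_moves", "payload": {"moves": [[[-0.007, 0.003, 0.002], [0, 0, 0], 0.6], [[-0.007, 0.003, 0.002], [0, 0, 0], 0.6], [[-0.007, 0.003, 0.002], [0, 0, 0], 0.6]], "squeeze": 45}}

```text
clock: 3.28
eef_pos: [640.2, 23.9, 137.2]
eef_rot: [2.809, 0.314, 0.813]
wrist_force: [-0.8, -0.4, -0.4]
finger_gap: 37.9
finger_force: 0.0
```

Run:
```python
from h import *
st=manip.read_state();print(st["wrist_force"],PR.T@(st["eef_pos"]-P0))
```

```text
[-0.8308 -0.3619 -0.4192] [ 0.2264 -0.1613 56.9351]
```

Request:
{"api": "apply_moves", "payload": {"moves": [[[0, 0, 0], [0, 0, 0], 1], [[0, 0, 0], [0, 0, 0], 1], [[0, 0, 0], [0, 0, 0], 1], [[0, 0, 0], [0, 0, 0], 1], [[0, 0, 0], [0, 0, 0], 1]], "squeeze": 45}}

```text
clock: 3.7
eef_pos: [640.4, 23.8, 137.0]
eef_rot: [2.808, 0.314, 0.812]
wrist_force: [2.7, -1.2, -0.9]
finger_gap: 13.4
finger_force: 45.0
```

Run:
```python
from h import *
st=manip.read_state();print(st["wrist_force"],PR.T@st["wrist_force"],st["moment"],PR.T@(st["eef_pos"]-P0),st["finger_gap"],st["finger_force"])
```

```text
[ 2.7459 -1.1557 -0.8738] [ 0.8503  2.6444 -1.3869] [-0.0459 -0.3892  0.1438] [ 0.3203  0.0043 56.7326] 13.424355414718326 44.99879837036133
```

Request:
{"api": "apply_moves", "payload": {"moves": [[[0, 0, 0.01], [0, 0, 0], 1], [[0, 0, 0.02], [0, 0, 0], 1], [[0, 0, 0.025], [0, 0, 0], 1], [[0, 0, 0.025], [0, 0, 0], 1], [[0, 0, 0.025], [0, 0, 0], 1]]}}

```text
clock: 4.12
eef_pos: [640.6, 21.4, 132.0]
eef_rot: [2.808, 0.313, 0.812]
wrist_force: [-2.0, 2.0, 7.1]
finger_gap: 13.6
finger_force: 45.0
```

Run:
```python
from h import *
st=manip.read_state();print(st["wrist_force"],PR.T@st["wrist_force"],st["moment"],PR.T@(st["eef_pos"]-P0),st["finger_gap"],st["finger_force"])
```

```text
[-1.9523  1.9775  7.1116] [ 1.2052 -1.7874  7.3246] [-0.0686  0.238  -0.1964] [ 0.2874  0.0395 51.157 ] 13.60451461802295 45.00218868255615
```

Request:
{"api": "apply_moves", "payload": {"moves": [[[0, 0, 0.002], [0, 0, -0.03], 1], [[0, 0, 0.002], [0, 0, -0.06], 1], [[0, 0, 0.002], [0, 0, -0.09], 1], [[0, 0, 0.002], [0, 0, -0.12], 1], [[0, 0, 0.002], [0, 0, -0.15], 1], [[0, 0, 0.002], [0, 0, -0.18], 1], [[0, 0, 0.002], [0, 0, -0.21], 1], [[0, 0, 0.002], [0, 0, -0.24], 1], [[0, 0, 0.002], [0, 0, -0.25], 1], [[0, 0, 0.002], [0, 0, -0.25], 1]]}}

```text
clock: 4.95
eef_pos: [640.6, 21.9, 131.3]
eef_rot: [3.14, 0.452, 1.654]
wrist_force: [-0.8, 5.7, 4.9]
finger_gap: 13.8
finger_force: 45.0
```

Run:
```python
from h import *
st=manip.read_state();print(PR.T@st["wrist_force"],PR.T@st["moment"],PR.T@(st["eef_pos"]-P0),st["finger_gap"],st["joints"])
step(P0+n*51.1,toolR(-n,Ro.from_rotvec(n*np.pi/2).apply(-CX)))
```

```text
[-3.0044 -0.3322  6.9275] [-0.0692  0.8104 -0.0455] [-0.4844  0.0579 50.7168] 13.816262129214419 [ 0.1499  0.6168  1.3437 -0.4777  1.2497  0.236 ]
shift/250 [-0.0019 -0.0002 -0.0015] turn/pi [ 0.0009 -0.0001 -0.2493] mm [-0.5 -0.1 -0.4] deg [  0.15  -0.02 -44.87]
```

Request:
{"api": "apply_moves", "payload": {"moves": [[[-0.001, 0, 0], [0, 0, -0.03], 1], [[-0.002, 0, 0], [0, 0, -0.06], 1], [[-0.002, 0, 0], [0, 0, -0.09], 1], [[-0.002, 0, 0], [0, 0, -0.12], 1], [[-0.002, 0, 0], [0, 0, -0.15], 1], [[-0.002, 0, 0], [0, 0, -0.18], 1], [[-0.002, 0, 0], [0, 0, -0.21], 1], [[-0.002, 0, 0], [0, 0, -0.24], 1], [[-0.002, 0, 0], [0, 0, -0.245], 1], [[-0.002, 0, 0], [0, 0, -0.245], 1]]}}

```text
clock: 5.78
eef_pos: [640.5, 21.4, 131.5]
eef_rot: [-2.816, 0.32, 2.476]
wrist_force: [-0.9, 5.7, 6.1]
finger_gap: 13.9
finger_force: 45.0
```

Run:
```python
from h import *
st=manip.read_state();print(PR.T@st["wrist_force"],PR.T@st["moment"],PR.T@(st["eef_pos"]-P0),st["finger_gap"],st["joints"])
step(P0+n*51.1,toolR(-n,Ro.from_rotvec(n*np.pi/2).apply(-CX)))
```

```text
[-2.4639 -0.4132  8.0301] [-0.1879  0.8049 -0.1002] [ 0.0503 -0.0032 50.7055] 13.877453024137182 [ 0.1492  0.6164  1.3438 -0.4777  1.2498 -0.5335]
shift/250 [ 0.0001  0.0002 -0.0016] turn/pi [ 0.0008  0.0002 -0.0046] mm [ 0.   0.  -0.4] deg [ 0.14  0.03 -0.82]
```

Request:
{"api": "apply_moves", "payload": {"moves": [[[0, 0, -0.02], [0, 0, 0], 1], [[0, 0, -0.04], [0, 0, 0], 1], [[0, 0, -0.06], [0, 0, 0], 1], [[0, 0, -0.09], [0, 0, 0], 1], [[0, 0, -0.13], [0, 0, 0], 1], [[0, 0, -0.18], [0, 0, 0], 1], [[0, 0, -0.25], [0, 0, 0], 1], [[0, 0, -0.32], [0, 0, 0], 1], [[0, 0, -0.4], [0, 0, 0], 1], [[0, 0, -0.4], [0, 0, 0], 1]]}}

```text
clock: 6.62
eef_pos: [637.6, 65.9, 225.4]
eef_rot: [-2.82, 0.324, 2.474]
wrist_force: [-0.4, 0.6, -0.5]
finger_gap: 13.4
finger_force: 45.0
```

Run:
```python
from h import *
st=manip.read_state();print(PR.T@st["wrist_force"],st["wrist_force"],PR.T@(st["eef_pos"]-P0),st["finger_gap"],st["joints"])
a=viewer.camera("scene");b=viewer.camera("side")
w=viewer.camera("wrist")
o=np.zeros((600,800,3),np.uint8)
c=cv2.resize(a[100:340,100:340],(400,400));o[:400,:400]=c
o[:400,400:]=cv2.resize(b[100:260,190:350],(400,400))
o[400:,:267]=cv2.resize(w,(267,200));cv2.imwrite("pics/c2.png",o)
# tray placing: right way up; try tool x azimuths
for az in(90,180,0):
  for T in([482,-326,200],[482,-326,29]):
    R=toolR(np.array([0,0,-1.]),np.array([np.cos(np.radians(az)),np.sin(np.radians(az)),0]));print(az);step(T,R)
```

```text
[-0.7698 -0.3821 -0.135 ] [-0.4316  0.6001 -0.4588] [  1.1152   0.6403 154.626 ] 13.395895221972257 [ 0.2179  0.546   1.2278 -0.4532  1.4415 -0.5558]
90
shift/250 [-0.43   -1.4497  0.7322] turn/pi [-0.0502  0.14    0.2659] mm [-107.5 -362.4  183.1] deg [-9.04 25.21 47.86]
90
shift/250 [-0.2147 -1.2411  1.347 ] turn/pi [-0.0502  0.14    0.2659] mm [ -53.7 -310.3  336.8] deg [-9.04 25.21 47.86]
180
shift/250 [-0.43   -1.4497  0.7322] turn/pi [-0.1334  0.063  -0.2253] mm [-107.5 -362.4  183.1] deg [-24.01  11.34 -40.56]
180
shift/250 [-0.2147 -1.2411  1.347 ] turn/pi [-0.1334  0.063  -0.2253] mm [ -53.7 -310.3  336.8] deg [-24.01  11.34 -40.56]
0
shift/250 [-0.43   -1.4497  0.7322] turn/pi [0.0794 0.1682 0.7542] mm [-107.5 -362.4  183.1] deg [ 14.29  30.27 135.76]
0
shift/250 [-0.2147 -1.2411  1.347 ] turn/pi [0.0794 0.1682 0.7542] mm [ -53.7 -310.3  336.8] deg [ 14.29  30.27 135.76]
```

View pics/c2.png

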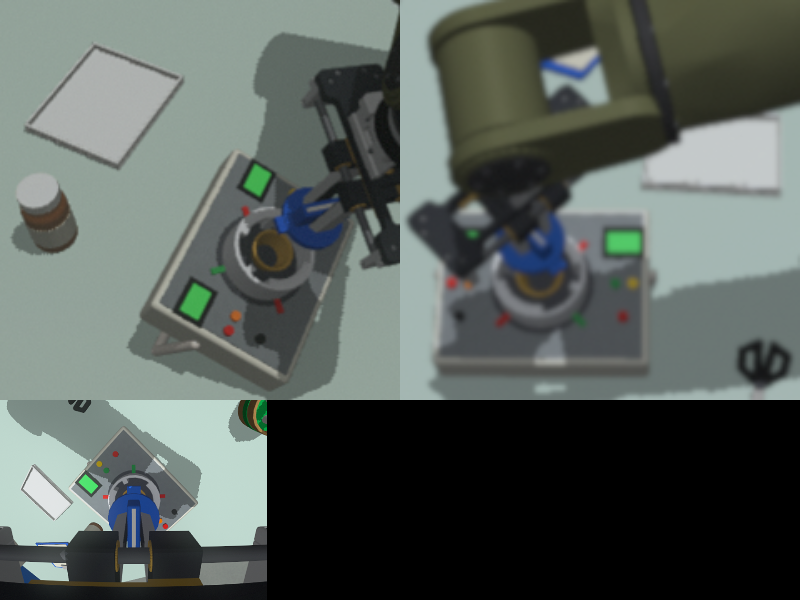

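Request:
{"api": "apply_moves", "payload": {"moves": [[[-0.215, -0.725, 0.366], [0, 0, 0], 1], [[-0.215, -0.725, 0.366], [0, 0, 0], 1], [[-0.215, -0.725, 0.366], [0, 0, 0], 1], [[-0.215, -0.725, 0.366], [0, 0, 0], 1], [[-0.215, -0.725, 0.366], [0, 0, 0], 1], [[-0.215, -0.725, 0.366], [0, 0, 0], 1]]}}

```text
clock: 7.27
eef_pos: [556.3, -136.3, 209.4]
eef_rot: [-2.813, 0.319, 2.47]
wrist_force: [0.5, -0.1, -0.5]
finger_gap: 13.6
finger_force: 45.0
```

Request:
{"api": "apply_moves", "payload": {"moves": [[[-0.215, -0.725, 0.366], [-0.05, 0.14, 0.266], 1], [[-0.215, -0.725, 0.366], [-0.05, 0.14, 0.266], 1], [[-0.215, -0.725, 0.366], [-0.05, 0.14, 0.266], 1], [[-0.215, -0.725, 0.366], [-0.05, 0.14, 0.266], 1], [[-0.215, -0.725, 0.366], [-0.05, 0.14, 0.266], 1], [[-0.215, -0.725, 0.366], [-0.05, 0.14, 0.266], 1], [[-0.215, -0.725, 0.366], [-0.05, 0.14, 0.266], 1], [[-0.215, -0.725, 0.366], [-0.05, 0.14, 0.266], 1], [[-0.215, -0.725, 0.366], [-0.05, 0.14, 0.266], 1], [[-0.215, -0.725, 0.366], [-0.05, 0.14, 0.266], 1]]}}

```text
clock: 8.1
eef_pos: [481.6, -326.2, 199.6]
eef_rot: [-3.14, 0.001, 1.572]
wrist_force: [0.3, 0.5, -0.3]
finger_gap: 13.8
finger_force: 45.0
```

Run:
```python
from h import *
st=manip.read_state();print(st["eef_pos"],st["eef_rot"],st["wrist_force"],st["joints"])
i=viewer.camera_info("wrist");im=viewer.camera("wrist");cv2.imwrite("pics/w3.png",im)
hs=cv2.cvtColor(im,cv2.COLOR_BGR2HSV)
m=((hs[...,1]<25)&(hs[...,2]>140))
for b in blobs(m,1500): print(b[0],b[1],plane(i,[b[1]],4))
R=toolR(np.array([0,0,-1.]),np.array([0,1.,0]))
step([482,-326,45],R)
# tray rim predicted
print(project(i,[[397,-401,14],[397,-251,14],[567,-251,14],[567,-401,14]]))
```

```text
[ 481.5978 -326.1832  199.5654] [-3.1401  0.0005  1.5715] [ 0.2849  0.5016 -0.3497] [-0.6577  0.3893  1.4554 -0.0014  1.2977 -0.6581]
[ 496  120   55   61 2596] [523.2384 149.9372] [[ 752.3981 -276.7004    4.    ]]
[  202   131   151   107 10412] [282.5727 167.3973] [[ 482.9844 -298.5281    4.    ]]
[ 418  341   99   48 3713] [463.5279 365.4557] [[ 724.8869 -559.7313    4.    ]]
shift/250 [-0.0005  0.0013  0.6193] turn/pi [-0.0004  0.0003  0.0006] mm [ -0.1   0.3 154.8] deg [-0.07  0.05  0.11]
[[206.8404 258.6335]
 [199.3787 122.6979]
 [364.1883 122.866 ]
 [356.212  258.8302]]
```

View pics/w3.png

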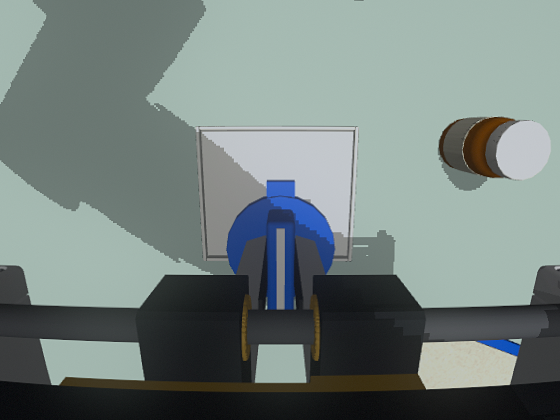

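Request:
{"api": "apply_moves", "payload": {"moves": [[[-0.01, -0.01, 0.15], [0, 0, 0], 1], [[-0.01, -0.01, 0.3], [0, 0, 0], 1], [[-0.01, -0.01, 0.44], [0, 0, 0], 1], [[-0.01, -0.01, 0.54], [0, 0, 0], 1], [[-0.01, -0.01, 0.59], [0, 0, 0], 1], [[-0.01, -0.01, 0.62], [0, 0, 0], 1], [[-0.01, -0.01, 0.64], [0, 0, 0], 1], [[-0.01, -0.01, 0.65], [0, 0, 0], 1], [[-0.01, -0.01, 0.658], [0, 0, 0], 1], [[-0.01, -0.01, 0.658], [0, 0, 0], 1]]}}

```text
clock: 8.98
eef_pos: [480.1, -328.6, 36.9]
eef_rot: [3.14, 0.001, 1.571]
wrist_force: [-0.1, 0.3, -1.5]
finger_gap: 13.8
finger_force: 45.0
```

Request:
{"api": "apply_moves", "payload": {"moves": [[[0, 0, 0.004], [0, 0, 0], 1], [[0, 0, 0.008], [0, 0, 0], 1], [[0, 0, 0.012], [0, 0, 0], 1], [[0, 0, 0.012], [0, 0, 0], 1]]}}

```text
clock: 9.32
eef_pos: [479.7, -328.4, 33.1]
eef_rot: [3.141, 0.0, 1.57]
wrist_force: [-0.7, 0.4, -1.2]
finger_gap: 13.9
finger_force: 45.0
```

Request:
{"api": "apply_moves", "payload": {"moves": [[[0, 0, 0.004], [0, 0, 0], 1], [[0, 0, 0.008], [0, 0, 0], 1], [[0, 0, 0.008], [0, 0, 0], 1]]}}

```text
clock: 9.57
eef_pos: [479.6, -328.3, 30.9]
eef_rot: [3.141, 0.0, 1.57]
wrist_force: [0.2, -0.0, -1.4]
finger_gap: 13.4
finger_force: 45.0
```

Request:
{"api": "apply_moves", "payload": {"moves": [[[0, 0, 0.004], [0, 0, 0], 1], [[0, 0, 0.004], [0, 0, 0], 1]]}}

```text
clock: 9.73
eef_pos: [479.8, -328.4, 30.1]
eef_rot: [3.141, 0.0, 1.57]
wrist_force: [-0.5, -0.1, 0.4]
finger_gap: 13.7
finger_force: 45.0
```

Request:
{"api": "apply_moves", "payload": {"moves": [[[0, 0, 0.004], [0, 0, 0], 1], [[0, 0, 0.004], [0, 0, 0], 1]]}}

```text
clock: 9.9
eef_pos: [479.8, -328.5, 30.1]
eef_rot: [3.141, 0.0, 1.57]
wrist_force: [-4.6, 2.2, 11.2]
finger_gap: 13.8
finger_force: 45.0
```

Request:
{"api": "apply_moves", "payload": {"moves": [[[0, 0, -0.004], [0, 0, 0], 1], [[0, 0, -0.004], [0, 0, 0], 0.6], [[0, 0, -0.004], [0, 0, 0], 0.6], [[0, 0, -0.004], [0, 0, 0], 0.6], [[0, 0, -0.004], [0, 0, 0], 0.6], [[0, 0, -0.1], [0, 0, 0], 0.6], [[0, 0, -0.25], [0, 0, 0], 0.6], [[0, 0, -0.4], [0, 0, 0], 0.6], [[0, 0, -0.55], [0, 0, 0], 0.6], [[0, 0, -0.7], [0, 0, 0], 0.6], [[0, 0, -0.85], [0, 0, 0], 0.6], [[0, 0, -0.85], [0, 0, 0], 0.6]]}}

```text
clock: 10.9
eef_pos: [481.2, -329.5, 249.4]
eef_rot: [3.133, 0.007, 1.57]
wrist_force: [0.2, -0.6, 0.2]
finger_gap: 37.5
finger_force: 0.0
```

Run:
```python
from h import *
st=manip.read_state();print(st["eef_pos"],st["joints"])
i=viewer.camera_info("wrist");im=viewer.camera("wrist");cv2.imwrite("pics/w4.png",im)
h=cv2.cvtColor(im,cv2.COLOR_BGR2HSV);H,s,v=[h[...,k].astype(int) for k in range(3)]
for b in blobs((H>100)&(H<125)&(s>120),500): print(b[0],plane(i,[b[1]],12))
# plan: above plug, tool down, approx stem centre
R=toolR(np.array([0,0,-1.]),np.array([0,1.,0]));step([467,328,240],R)
```

```text
[ 481.1783 -329.4694  249.4116] [-0.6632  0.3494  1.3931  0.0001  1.3878 -0.6628]
[ 252  151   51   63 2011] [[ 478.7958 -325.9783   12.    ]]
shift/250 [ 2.6281 -0.0557  0.0099] turn/pi [ 0.0018  0.0014 -0.0002] mm [657.  -13.9   2.5] deg [ 0.33  0.25 -0.03]
```

Request:
{"api": "apply_moves", "payload": {"moves": [[[0.93, -0.02, 0], [0, 0, 0], 0.5], [[0.93, -0.02, 0], [0, 0, 0], 0.5], [[0.93, -0.02, 0], [0, 0, 0], 0.5], [[0.93, -0.02, 0], [0, 0, 0], 0.5], [[0.93, -0.02, 0], [0, 0, 0], 0.5], [[0.93, -0.02, 0], [0, 0, 0], 0.5]]}}

```text
clock: 11.45
eef_pos: [473.9, -92.6, 240.4]
eef_rot: [-3.14, -0.001, 1.572]
wrist_force: [0.6, -0.4, 0.6]
finger_gap: 46.9
finger_force: 0.0
```

Request:
{"api": "apply_moves", "payload": {"moves": [[[0.93, -0.02, 0], [0, 0, 0], 0.5], [[0.93, -0.02, 0], [0, 0, 0], 0.5], [[0.93, -0.02, 0], [0, 0, 0], 0.5], [[0.93, -0.02, 0], [0, 0, 0], 0.5], [[0.93, -0.02, 0], [0, 0, 0], 0.5], [[0.93, -0.02, 0], [0, 0, 0], 0.5]]}}

```text
clock: 11.95
eef_pos: [468.9, 139.9, 240.2]
eef_rot: [-3.14, 0.0, 1.572]
wrist_force: [0.3, -0.8, -0.4]
finger_gap: 46.9
finger_force: 0.0
```

Request:
{"api": "apply_moves", "payload": {"moves": [[[0.63, -0.02, 0.05], [0, 0, 0], 0.5], [[0.63, -0.02, 0.05], [0, 0, 0], 0.5], [[0.63, -0.02, 0.05], [0, 0, 0], 0.5], [[0.63, -0.02, 0.05], [0, 0, 0], 0.5], [[0.63, -0.02, 0.05], [0, 0, 0], 0.5], [[0.63, -0.02, 0.05], [0, 0, 0], 0.5]]}}

```text
clock: 12.45
eef_pos: [464.2, 295.1, 227.1]
eef_rot: [-3.139, 0.002, 1.573]
wrist_force: [-0.3, -0.8, 1.0]
finger_gap: 47.3
finger_force: 0.0
```

Run:
```python
from h import *
st=manip.read_state();print(st["eef_pos"],st["eef_rot"],st["qd"].round(2))
i=viewer.camera_info("wrist");im=viewer.camera("wrist");cv2.imwrite("pics/w5.png",im)
h=cv2.cvtColor(im,cv2.COLOR_BGR2HSV);H,s,v=[h[...,k].astype(int) for k in range(3)]
for b in blobs(((H<6)|(H>174))&(s>140),20): print("red",b[0],b[1],plane(i,[b[1]],80))
print(project(i,[[467,328,80],[467,328,40]]))
```

```text
[464.1846 295.1108 227.0933] [-3.1395  0.0016  1.5728] [-0.05 -0.03  0.02 -0.    0.01 -0.02]
red [275 158  18  18 263] [283.8023 166.4335] [[466.324  329.2929  80.    ]]
red [495 258  29  23 357] [509.5574 269.2269] [[705.7136 223.0401  80.    ]]
[[284.5152 167.8094]
 [284.1177 163.2267]]
```

View pics/w5.png

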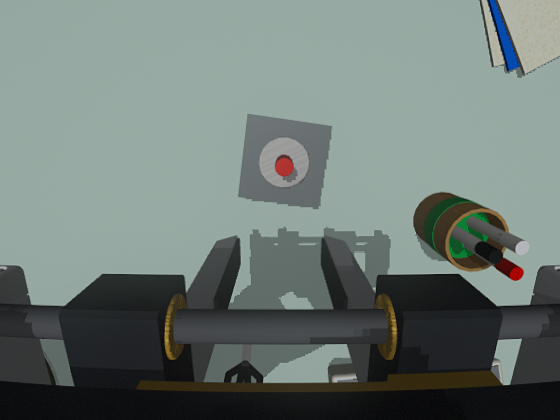

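Request:
{"api": "apply_moves", "payload": {"moves": [[[0.07, 0.009, 0], [0, 0, 0], 0.5], [[0.135, 0.009, 0.1], [0, 0, 0], 0.5], [[0.135, 0.009, 0.2], [0, 0, 0], 0.5], [[0.135, 0.009, 0.3], [0, 0, 0], 0.5], [[0.135, 0.009, 0.38], [0, 0, 0], 0.5], [[0.135, 0.009, 0.4], [0, 0, 0], 0.5], [[0.135, 0.009, 0.4], [0, 0, 0], 0.5]]}}

```text
clock: 13.08
eef_pos: [467.2, 326.5, 127.8]
eef_rot: [-3.14, 0.002, 1.569]
wrist_force: [-0.0, 0.7, 0.4]
finger_gap: 47.1
finger_force: 0.0
```

Run:
```python
from h import *
st=manip.read_state()
i=viewer.camera_info("wrist");im=viewer.camera("wrist");cv2.imwrite("pics/w6.png",im)
h=cv2.cvtColor(im,cv2.COLOR_BGR2HSV);H,s,v=[h[...,k].astype(int) for k in range(3)]
for b in blobs(((H<6)|(H>174))&(s>140),100):
    c,r=cv2.minEnclosingCircle(max(cv2.findContours(b[2],0,2)[0],key=len));print("red",b[0],c,r,plane(i,[c],80))
step([466.5,329,61],toolR(np.array([0,0,-1.]),np.array([0,1.,0])))
```

```text
red [268 218  26  26 506] (280.229736328125, 229.84864807128906) 13.153451919555664 [[466.2345 329.9885  80.    ]]
shift/250 [ 0.008  -0.0047  0.2734] turn/pi [ 0.      0.0001 -0.0006] mm [ 2.  -1.2 68.3] deg [ 0.01  0.02 -0.1 ]
```

Request:
{"api": "apply_moves", "payload": {"moves": [[[0.01, -0.003, 0.08], [0, 0, 0], 0.5], [[0.01, -0.003, 0.16], [0, 0, 0], 0.5], [[0.01, -0.003, 0.22], [0, 0, 0], 0.5], [[0.01, -0.003, 0.26], [0, 0, 0], 0.5], [[0.01, -0.003, 0.272], [0, 0, 0], 0.5], [[0.01, -0.003, 0.272], [0, 0, 0], 0.5], [[0.01, -0.003, 0.272], [0, 0, 0], 0.5]], "squeeze": 40}}

```text
clock: 13.72
eef_pos: [467.2, 330.6, 62.2]
eef_rot: [3.14, -0.001, 1.57]
wrist_force: [-0.5, 0.6, -0.3]
finger_gap: 46.8
finger_force: 0.0
```

Request:
{"api": "apply_moves", "payload": {"moves": [[[0, 0, 0], [0, 0, 0], 1], [[0, 0, 0], [0, 0, 0], 1], [[0, 0, 0], [0, 0, 0], 1], [[0, 0, 0], [0, 0, 0], 1], [[0, 0, 0], [0, 0, 0], 1]], "squeeze": 40}}

```text
clock: 14.13
eef_pos: [466.7, 330.4, 61.2]
eef_rot: [3.141, 0.0, 1.57]
wrist_force: [0.6, -0.9, 1.6]
finger_gap: 17.4
finger_force: 40.3
```

Run:
```python
from h import *
st=manip.read_state();print(st["eef_pos"],st["eef_rot"],st["wrist_force"],st["finger_gap"],st["finger_force"])
step([466.5,329.5,61],toolR(np.array([0,0,-1.]),np.array([0,1.,0])))
```

```text
[466.6747 330.4299  61.1655] [3.1409 0.     1.5703] [ 0.6274 -0.8527  1.6384] 17.414223153280634 40.301637053489685
shift/250 [-0.0037 -0.0007  0.0007] turn/pi [ 0.0002  0.     -0.0002] mm [-0.9 -0.2  0.2] deg [ 0.04  0.   -0.03]
```

Request:
{"api": "apply_moves", "payload": {"moves": [[[0, 0, -0.04], [0, 0, 0], 1], [[0, 0, -0.12], [0, 0, 0], 1], [[0, 0, -0.28], [0, 0, 0], 1], [[0, 0, -0.44], [0, 0, 0], 1], [[0, 0, -0.6], [0, 0, 0], 1], [[0, 0, -0.75], [0, 0, 0], 1], [[0, 0, -0.75], [0, 0, 0], 1]]}}

```text
clock: 14.72
eef_pos: [467.9, 331.4, 257.1]
eef_rot: [3.131, -0.006, 1.57]
wrist_force: [-0.5, 0.6, -0.1]
finger_gap: 16.9
finger_force: 40.0
```

Run:
```python
from h import *
st=manip.read_state();print(st["eef_pos"],st["wrist_force"],st["finger_gap"])
R=toolR(-n,np.array([0,1.,0]));step(P0+n*170,R);step(P0+n*135,R)
```

```text
[467.9483 331.3839 257.1345] [-0.5317  0.6104 -0.0625] 16.891233506056285
shift/250 [-1.0315  0.6732  0.0745] turn/pi [-0.0091 -0.1458  0.0019] mm [-257.9  168.3   18.6] deg [ -1.63 -26.25   0.35]
shift/250 [-1.0934  0.6769  0.2   ] turn/pi [-0.0091 -0.1458  0.0019] mm [-273.3  169.2   50. ] deg [ -1.63 -26.25   0.35]
```

Request:
{"api": "apply_moves", "payload": {"moves": [[[-0.5, 0.33, 0], [0, 0, 0], 1], [[-0.5, 0.33, 0], [0, 0, 0], 1], [[-0.5, 0.33, 0], [0, 0, 0], 1], [[-0.5, 0.33, 0], [0, 0, 0], 1], [[-1, 0.67, 0.07], [-0.009, -0.146, 0.002], 1], [[-1, 0.67, 0.07], [-0.009, -0.146, 0.002], 1], [[-1, 0.67, 0.07], [-0.009, -0.146, 0.002], 1], [[-1, 0.67, 0.07], [-0.009, -0.146, 0.002], 1], [[-1, 0.67, 0.07], [-0.009, -0.146, 0.002], 1], [[-1, 0.67, 0.07], [-0.009, -0.146, 0.002], 1], [[-1, 0.67, 0.07], [-0.009, -0.146, 0.002], 1]]}}

```text
clock: 15.63
eef_pos: [633.5, 80.9, 231.3]
eef_rot: [3.109, 0.457, 1.556]
wrist_force: [0.6, 0.4, -1.5]
finger_gap: 17.2
finger_force: 40.0
```

Run:
```python
from h import *
st=manip.read_state();print(PR.T@(st["eef_pos"]-P0),st["wrist_force"],st["finger_gap"],st["joints"])
R=toolR(-n,np.array([0,1.,0]));step(P0+n*135,R);step(P0+n*100,R)
```

```text
[-10.0676  -2.2505 166.6409] [ 0.6253  0.3526 -1.4534] 17.234441008242218 [ 0.2426  0.553   1.2048 -0.4514  1.4834  0.3125]
shift/250 [-0.0388  0.0136  0.1266] turn/pi [-0.0029  0.0015  0.0013] mm [-9.7  3.4 31.7] deg [-0.53  0.28  0.24]
shift/250 [-0.0381  0.0148  0.2666] turn/pi [-0.0029  0.0015  0.0013] mm [-9.5  3.7 66.7] deg [-0.53  0.28  0.24]
```

Request:
{"api": "apply_moves", "payload": {"moves": [[[-0.039, 0.014, 0.05], [-0.003, 0.0015, 0.001], 1], [[-0.039, 0.014, 0.1], [-0.003, 0.0015, 0.001], 1], [[-0.039, 0.014, 0.127], [-0.003, 0.0015, 0.001], 1], [[-0.039, 0.014, 0.127], [-0.003, 0.0015, 0.001], 1], [[-0.039, 0.014, 0.127], [-0.003, 0.0015, 0.001], 1]]}}

```text
clock: 16.05
eef_pos: [637.7, 57.8, 206.9]
eef_rot: [3.099, 0.454, 1.553]
wrist_force: [0.9, -0.1, -0.8]
finger_gap: 17.6
finger_force: 40.0
```

Run:
```python
from h import *
import pickle
st=manip.read_state();print(PR.T@(st["eef_pos"]-P0),st["wrist_force"],st["finger_gap"],st["joints"])
R=toolR(-n,np.array([0,1.,0]));step(P0+n*135,R);step(P0+n*100,R)
i=viewer.camera_info("wrist");w=viewer.camera("wrist");a=viewer.camera("scene");b=viewer.camera("side")
pickle.dump((st,i),open("w7.pkl","wb"));cv2.imwrite("pics/w7.png",w);cv2.imwrite("pics/s7.png",a);cv2.imwrite("pics/d7.png",b)
o=np.zeros((600,800,3),np.uint8)
o[:,:400]=cv2.resize(w[120:300,220:340],(400,600),interpolation=cv2.INTER_CUBIC)
o[:300,400:]=cv2.resize(a[180:285,210:350],(400,300),interpolation=cv2.INTER_CUBIC)
o[300:,400:]=cv2.resize(b[160:250,190:310],(400,300),interpolation=cv2.INTER_CUBIC)
cv2.imwrite("pics/c7.png",o)
print("axis pts wrist",project(i,[P0+n*h for h in(0,35,41,70)]))
# plug pts predicted from tool
R0=Ro.from_euler('xyz',st["eef_rot"]).as_matrix()
pl=lambda h:st["eef_pos"]+R0[:,2]*(51.2-h)
print("plug low,collar top,stem top",project(i,[pl(0),pl(30),pl(70)]))
print("scene",project(viewer.camera_info("scene"),[pl(0),pl(30),pl(70),P0+n*41]))
print("side",project(viewer.camera_info("side"),[pl(0),pl(30),pl(70),P0+n*41]))
```

```text
[  0.2656   0.1347 134.4967] [ 0.9037 -0.115  -0.7622] 17.550880042490036 [ 0.2064  0.5598  1.2508 -0.4578  1.4112  0.3066]
shift/250 [ 0.001  -0.0006 -0.002 ] turn/pi [-0.0001  0.0006  0.0004] mm [ 0.3 -0.2 -0.5] deg [-0.02  0.1   0.08]
shift/250 [ 0.0013 -0.0006  0.138 ] turn/pi [-0.0001  0.0006  0.0004] mm [ 0.3 -0.1 34.5] deg [-0.02  0.1   0.08]
axis pts wrist [[281.032  204.8264]
 [281.1143 214.6492]
 [281.1305 216.5859]
 [281.22   227.2873]]
plug low,collar top,stem top [[281.4682 233.5693]
 [281.6515 249.4502]
 [282.     279.728 ]]
scene [[275.1095 240.6114]
 [282.4648 234.6966]
 [292.9507 226.2627]
 [265.6262 248.4958]]
side [[244.0296 203.0816]
 [242.8576 198.8029]
 [241.1962 192.7333]
 [245.6114 208.9149]]
```

View pics/c7.png

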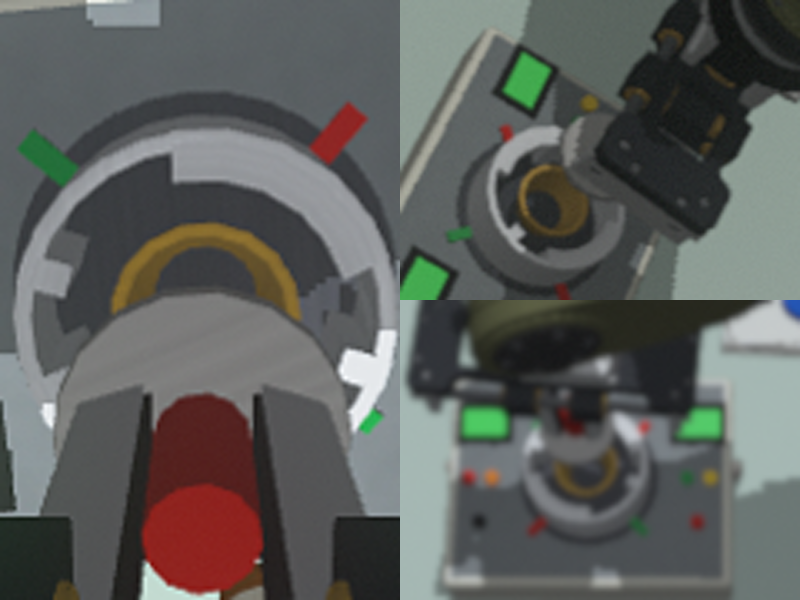

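Composite: cup centred at about wrist column 281.8, collar at 280.9, i.e. aligned laterally within about half a millimetre; check the other direction by predicted edges.

Run:
```python
from h import *
import pickle
st,i=pickle.load(open("w7.pkl","rb"))
R0=Ro.from_euler('xyz',st["eef_rot"]).as_matrix();x=PR[:,0]
pl=lambda h,r:st["eef_pos"]+R0[:,2]*(51.2-h)+R0[:,0]*r
print("cup far rim out/in, obs 186.6/~193.5",project(i,[P0+n*35.6-x*23.8,P0+n*35.6-x*19.8])[:,1])
print("ring far out, obs 158.4",project(i,[P0+n*41.6-x*47])[:,1])
print("collar far edge, obs 207.6",project(i,[pl(24,27),pl(30,27)])[:,1])
print("stem top: far/near obs 265.5?/297",project(i,[pl(70,9),pl(70,-9)])[:,1])
```

```text
cup far rim out/in, obs 186.6/~193.5 [186.3764 191.2438]
ring far out, obs 158.4 [158.1928]
collar far edge, obs 207.6 [202.8032 205.1438]
stem top: far/near obs 265.5?/297 [262.1935 296.6975]
```

Request:
{"api": "apply_moves", "payload": {"moves": [[[0.005, 0.001, 0.05], [0, 0, 0], 1], [[0.005, 0.001, 0.1], [0, 0, 0], 1], [[0.005, 0.001, 0.15], [0, 0, 0], 1], [[0.005, 0.001, 0.18], [0, 0, 0], 1], [[0.005, 0.001, 0.198], [0, 0, 0], 1], [[0.005, 0.001, 0.198], [0, 0, 0], 1], [[0.005, 0.001, 0.198], [0, 0, 0], 1]]}}

```text
clock: 16.78
eef_pos: [640.2, 36.8, 162.0]
eef_rot: [3.098, 0.454, 1.553]
wrist_force: [0.1, -0.2, -0.9]
finger_gap: 17.5
finger_force: 40.0
```

Run:
```python
from h import *
st=manip.read_state();print(PR.T@(st["eef_pos"]-P0),PR.T@st["wrist_force"],st["finger_gap"])
R=toolR(-n,np.array([0,1.,0]));step(P0+n*72+PR@[-1,.4,0],R)
```

```text
[-0.3737  0.8723 84.9002] [-0.1576  0.0331 -0.8749] 17.514735876811038
shift/250 [ 0.0024 -0.0021  0.0516] turn/pi [0.0001 0.0006 0.0003] mm [ 0.6 -0.5 12.9] deg [0.01 0.12 0.05]
```

Request:
{"api": "apply_moves", "payload": {"moves": [[[0.002, -0.002, 0.02], [0, 0, 0], 1], [[0.002, -0.002, 0.04], [0, 0, 0], 1], [[0.002, -0.002, 0.052], [0, 0, 0], 1], [[0.002, -0.002, 0.06], [0, 0, 0], 1], [[0.002, -0.002, 0.06], [0, 0, 0], 1]]}}

```text
clock: 17.2
eef_pos: [640.0, 30.6, 147.8]
eef_rot: [3.099, 0.454, 1.553]
wrist_force: [-0.7, -0.3, -1.3]
finger_gap: 17.3
finger_force: 40.0
```

Run:
```python
from h import *
st=manip.read_state();print(PR.T@(st["eef_pos"]-P0),PR.T@st["wrist_force"],PR.T@st["moment"],st["finger_gap"])
```

```text
[-1.059   0.1872 69.4252] [-0.3466 -0.7466 -1.3019] [ 0.0655  0.2827 -0.0507] 17.320832070366734
```

Request:
{"api": "apply_moves", "payload": {"moves": [[[0, 0, 0.008], [0, 0, 0], 1], [[0, 0, 0.016], [0, 0, 0], 1], [[0, 0, 0.016], [0, 0, 0], 1]]}}

```text
clock: 17.45
eef_pos: [640.5, 29.0, 144.7]
eef_rot: [3.098, 0.454, 1.553]
wrist_force: [1.1, 0.1, -2.2]
finger_gap: 17.4
finger_force: 40.0
```

Run:
```python
from h import *
st=manip.read_state();print(PR.T@(st["eef_pos"]-P0),PR.T@st["wrist_force"],PR.T@st["moment"],st["finger_gap"])
```

```text
[-1.0354  0.5626 65.8762] [-0.9595  1.1038 -1.9989] [ 0.4766  0.3896 -0.0297] 17.421412773929973
```

Request:
{"api": "apply_moves", "payload": {"moves": [[[0, 0, 0.006], [0, 0, 0], 1], [[0, 0, 0.012], [0, 0, 0], 1], [[0, 0, 0.012], [0, 0, 0], 1]]}}

```text
clock: 17.7
eef_pos: [640.7, 27.9, 142.2]
eef_rot: [3.097, 0.454, 1.553]
wrist_force: [3.6, 3.4, 1.0]
finger_gap: 17.1
finger_force: 40.0
```

Run:
```python
from h import *
st=manip.read_state();print(PR.T@(st["eef_pos"]-P0),PR.T@st["wrist_force"],PR.T@st["moment"],st["finger_gap"])
```

```text
[-1.0575  0.7002 63.1748] [-2.3597  3.9026  2.2901] [ 0.7808  0.5814 -0.0782] 17.104129385957602
```

Request:
{"api": "apply_moves", "payload": {"moves": [[[0.002, 0.003, 0], [0, 0, 0], 1], [[0.002, 0.003, 0.006], [0, 0, 0], 1], [[0.002, 0.003, 0.012], [0, 0, 0], 1], [[0.002, 0.003, 0.012], [0, 0, 0], 1]]}}

```text
clock: 18.03
eef_pos: [641.2, 26.7, 139.0]
eef_rot: [3.098, 0.454, 1.553]
wrist_force: [-0.6, 1.2, 3.3]
finger_gap: 17.4
finger_force: 40.0
```

Run:
```python
from h import *
st=manip.read_state();print(PR.T@(st["eef_pos"]-P0),PR.T@st["wrist_force"],PR.T@st["moment"],st["finger_gap"])
```

```text
[-1.3185  1.0801 59.7641] [ 0.305  -0.5123  3.5069] [ 0.0668  0.1663 -0.0903] 17.353943891797066
```

Request:
{"api": "apply_moves", "payload": {"moves": [[[0, 0, 0.008], [0, 0, 0], 1], [[0, 0, 0.014], [0, 0, 0], 1], [[0, 0, 0.014], [0, 0, 0], 1], [[0, 0, 0.014], [0, 0, 0], 1]]}}

```text
clock: 18.37
eef_pos: [641.3, 25.2, 136.1]
eef_rot: [3.098, 0.454, 1.553]
wrist_force: [-1.3, 2.6, 4.3]
finger_gap: 16.9
finger_force: 40.0
```

Run:
```python
from h import *
st=manip.read_state();print(PR.T@(st["eef_pos"]-P0),PR.T@st["wrist_force"],PR.T@st["moment"],st["finger_gap"])
```

```text
[-1.3357  1.111  56.4714] [-0.5388 -1.0839  5.0911] [-0.1385  0.1297 -0.011 ] 16.87698405506678
```

Request:
{"api": "apply_moves", "payload": {"moves": [[[0, 0, -0.008], [0, 0, 0], 1], [[0, 0, -0.016], [0, 0, 0], 1], [[0, 0, -0.02], [0, 0, 0], 1], [[0, 0, -0.02], [0, 0, 0], 1]], "squeeze": 10}}

```text
clock: 18.7
eef_pos: [641.2, 27.6, 140.7]
eef_rot: [3.098, 0.454, 1.553]
wrist_force: [-0.0, 1.0, 3.3]
finger_gap: 17.8
finger_force: 10.0
```

Run:
```python
from h import *
st=manip.read_state();print(PR.T@(st["eef_pos"]-P0),PR.T@st["wrist_force"],PR.T@st["moment"],st["finger_gap"])
```

```text
[-1.4097  1.1127 61.6073] [0.5453 0.0457 3.4118] [-0.0259  0.0943  0.0175] 17.78402857491846
```

Request:
{"api": "apply_moves", "payload": {"moves": [[[0, 0, -0.005], [0, 0, 0], 1], [[0, 0, -0.005], [0, 0, 0], 0.7], [[0, 0, -0.005], [0, 0, 0], 0.6], [[0, 0, -0.005], [0, 0, 0], 0.5], [[0, 0, -0.005], [0, 0, 0], 0.5], [[0, 0, -0.05], [0, 0, 0], 0.5], [[0, 0, -0.15], [0, 0, 0], 0.5], [[0, 0, -0.28], [0, 0, 0], 0.5], [[0, 0, -0.4], [0, 0, 0], 0.5], [[0, 0, -0.4], [0, 0, 0], 0.5]]}}

```text
clock: 19.53
eef_pos: [638.8, 74.0, 237.0]
eef_rot: [3.089, 0.452, 1.551]
wrist_force: [0.6, -0.7, 0.3]
finger_gap: 47.0
finger_force: 0.0
```

Run:
```python
from h import *
import pickle
st=manip.read_state();print(PR.T@(st["eef_pos"]-P0))
i=viewer.camera_info("wrist");w=viewer.camera("wrist");a=viewer.camera("scene");b=viewer.camera("side")
pickle.dump((st,i),open("w8.pkl","wb"));cv2.imwrite("pics/w8.png",w);cv2.imwrite("pics/s8.png",a);cv2.imwrite("pics/d8.png",b)
o=np.zeros((600,800,3),np.uint8)
o[:,:400]=cv2.resize(w[120:300,220:340],(400,600),interpolation=cv2.INTER_CUBIC)
o[:300,400:]=cv2.resize(a[180:285,210:350],(400,300),interpolation=cv2.INTER_CUBIC)
o[300:,400:]=cv2.resize(b[160:250,190:310],(400,300),interpolation=cv2.INTER_CUBIC)
cv2.imwrite("pics/c8.png",o)
# home: plug origin 13 above panel (true +0.6): collar top 43, stem top 83
q=P0+PR@[-.3,.3,.6]
for nm,f in(("collar",project(i,[q+n*43])),("stem",project(i,[q+n*83])),("stem r9",project(i,[q+n*83-PR[:,0]*9,q+n*83+PR[:,0]*9,q+n*83-PR[:,1]*9,q+n*83+PR[:,1]*9])),("collar r27",project(i,[q+n*43-PR[:,0]*27,q+n*43-PR[:,1]*27,q+n*43+PR[:,1]*27]))): print(nm,f)
H,s,v=[x.astype(int) for x in cv2.split(cv2.cvtColor(w,cv2.COLOR_BGR2HSV))]
for bb in blobs(((H<6)|(H>174))&(s>140),60): print(bb[0],bb[1])
```

```text
[ -0.9789   2.4939 168.6013]
collar [[277.6012 208.6963]]
stem [[277.6503 221.0088]]
stem r9 [[276.5827 209.8908]
 [278.7001 231.9353]
 [266.1919 222.0309]
 [289.121  219.9836]]
collar r27 [[274.7832 179.0583]
 [247.7766 211.3761]
 [307.5074 206.0096]]
[306 151  15  15 105] [312.7429 157.8476]
[186 168  12  11  92] [191.413  172.9239]
[363 187  11  10  89] [368.4382 191.5056]
[267 210  21  21 348] [277.0891 219.6408]
```

View pics/c8.png

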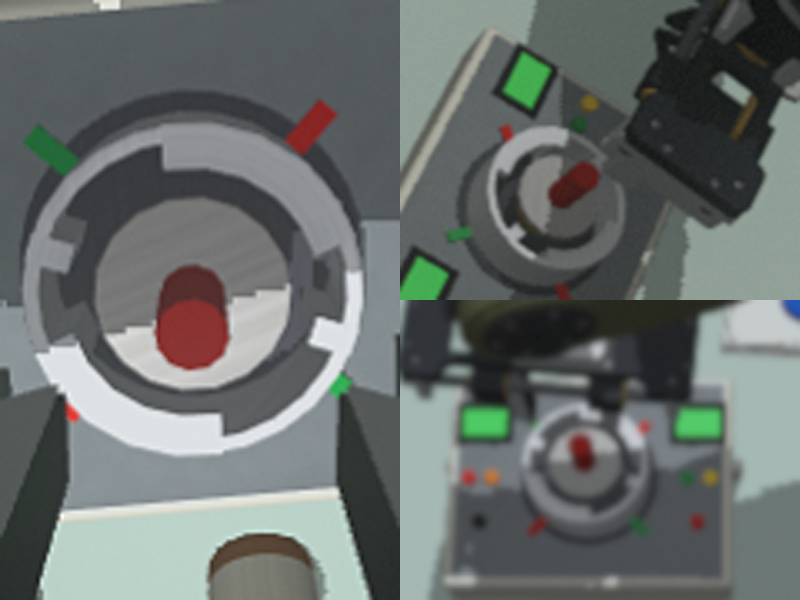

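```bash
python3 -c "
from cell import manip
print(manip.sign_off())"
```

```text
the job is handed in; nothing more can be done
None
```

The job is handed in at about 20 s: the blue cover lies flat and right way up in the white tray, and the plug was seen seated in the brass cup, square to within about a degree, with the gripper clear of it.

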